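# Open the transducer case and cover its sensor pot

## Task

Raise the lid of the black instrument case by its bar handle and push the knee of the folding stay past straight until it locks, so that the lid stands up unaided. Then take the pot cover (the disc with an ear on its edge) from the bench and put it on the sensor pot inside the case, turned so that its ear drops into the pot's notch and it sits flat and fully home. Leave the other loose things on the bench where they are.

Things in the scene. Friction and masses are not known exactly. Their poses are not given: they have to be found in the camera images.
- case: Black flip-top instrument case fixed to the bench, 180 (x) x 240 (y) x 95 mm high without lid, walls and floor 8 mm; origin: centre of underside. Its front (handle side) faces its -x, its hinge is on the +x side. A 30 mm high dark block with studs stands inside near its +y wall (reaching y 65 to 105 mm).
- lid (a joint): Lid angle, rad: 0 shut, grows as the lid rises; the links of the stay are in line at 1.449, the largest angle possible; about 1.42 when locked. The hinge is damped (2 N m s/rad): let go below about 1.2 rad, the 0.35 kg lid sinks slowly shut, within some ten seconds; from there up the friction of the stay's knee can hold it for a while, though not locked.
- lid_hinge (a point): Point on the hinge axis, mid-width: at x +90, y 0, z 101 mm in the case's frame. The axis is the case's y.
- lid_handle (a point): Middle of the lid's bar handle: round steel bar 12 mm thick, 100 long, parallel to the hinge and 225 from it, 45 beyond the lid's front edge, joined to it by an arm at each end (a U in the lid's plane, 39 mm clear between bar and lid). The lid is a slab 12 mm thick, 240 wide, reaching 180 from the hinge.
- stay (a joint): Knee angle of the folding stay, rad: 0 folded (lid shut), 2.16 when its two links are in line, stop at 2.41: past straight it is locked, the lid's weight keeps it there. The knee has a little friction, no spring; pushing the raised lid farther back can unlock it.
- stay_knee (a point): Middle of the stay's knee knob: a steel cylinder, radius 12 mm, 38 mm long along the case's y, outside the case's -y wall (middle at y -147.5 mm in the case's frame). In the case's frame: lid shut, it stands at x -59, z 137 mm; links in line, x 18, z 111; locked, x 25, z 103. Pushing it back and down (about 45 degrees) also raises the lid the last bit.
- stay_foot (a point): Foot pivot of the folding stay on the case's -y side, at x -45, y -127.5, z 51 mm in the case's frame. Two flat steel links of 87 mm: the lower turns about this foot, the upper about a pin on the lid's edge 70 mm from the hinge. Lid and stay move together: as the lid rises the knee swings back and down.
- pot: Round open aluminium sensor pot fixed upright in the case, outer radius 46, inner radius 40, 35 mm high, with a small sensor on its floor; origin: centre of underside, on the case floor. A notch 21 mm wide and 12 mm deep is cut in its rim on its -x side.
- cover: Loose aluminium pot cover, about 0.2 kg: disc of radius 47 (z 10 to 18 mm) over a plug of radius 36 (z 0 to 10), with one ear on its -x side, 14 wide, reaching 60 from the centre, z 0 to 18. On top a fin grip 60 long (x), 14 thick (y), z 18 to 56. Origin: centre of the plug's underside. Starts upright on the bench. Fully home its axes match the pot's and its origin is 25 mm above the pot's.
- rail: Fixed aluminium bar 24 x 24 mm along y above the case's hinge, underside 375 mm above the bench, on 24 x 24 posts 240 mm either side of its middle (feet 60 x 60); origin: on the bench under its middle. A gripper held upright at the handle of the raised lid would hit it: lean it back towards the case's front.
- blank: Bystander: loose plain aluminium disc, radius 45, 20 mm thick, with a round knob (radius 12, top at 50 mm), no ear; origin: centre of underside.
- adapter_plate: Bystander: loose aluminium plate 85 x 85 x 12 mm with studs, 26 mm high in all; origin: centre of underside.
- interface_box: Bystander: loose blue box 75 x 100 x 30 mm; origin: centre of underside.
- ref_mass: Bystander: loose round steel weight, radius 28, 62 mm high; origin: centre of underside.
- torque_driver: Bystander: loose screwdriver 180 mm long lying along its x.
- mug: Bystander: loose white mug, radius 38, 85 mm high; origin: centre of underside.
Not all that is in view belongs to the job. Leave any red or yellow look-alike of the cover alone.

How it is judged:
On the way, in this order (a step that is already met when the one before it is completed fails the run):
1. the lid is up and its stay is pushed past straight, locked (value of joint stay above 2.28 rad and value of joint lid above 1.35 rad), for 0.3 s.
2. the cover sits on the pot with its ear in the notch, flat and fully home (z of cover in the frame of pot below 0.028 m and horizontal distance between cover and pot below 0.007 m and angle between cover's own z axis and vertical below 0.05 rad and angle between the x axis of cover and the x axis of pot, either way round below 0.2 rad), for 0.2 s.
At the end, for the whole second after the job is handed in: The lid stands above 1.35 rad on its locked stay (knee angle above 2.28 rad), and the cover lies at rest on the pot, within 7 mm of its centre, ear in the notch (within 0.2 rad), flat within 0.05 rad and no more than 3 mm above fully home (all of step 1 and all of step 2 and z of cover in the frame of pot above 0.02 m and linear speed of cover below 0.02 m/s); the robot touches nothing.
It fails at once if a bystander on the bench is pushed more than 30 mm from its place (distance of any of blank, adapter_plate, interface_box, ref_mass, torque_driver, mug from where it was at the start of the episode above 0.03 m).
It also fails if it takes over 61 s, if anything falls off the work surface, if the arm or the gripper's body presses on something with over 40 N, if the wrist force passes 120 N, or if a joint passes its speed limit or range.

## Robot

A 6-joint arm with a two-finger parallel gripper is mounted at the origin on the work surface. World frame = base frame: x ahead of the robot, y to its left, z up, the work surface at z = 0. Lengths are in m, angles in rad, forces in N, time in s.
With the tool pointing down it reaches from about 0.3 to 0.775 m from the base axis. Payload 14.6 kg.
Tool frame: the origin (TCP) lies midway between the tips of the shut fingers; the grasp point (between the pads) lies 19 mm behind it (ctrl.pinch_z is the distance from the TCP to the grasp point, in m); z points along the fingers, y is the line along which they close (so a half turn about z gives the same grasp; the last joint's range is limited). The gripper opens to 94 mm and grips with 3 to 60 N. Pads are 16 mm wide; open, the fingers measure 119 mm over their backs; the gripper's body (75 mm by 177 mm) begins 78 mm behind the grasp point.
Start: joints at [1.121, 0.3, 1.521, -0, 1.321, -0.067], TCP at [0.205, 0.51, 0.205] pointing down, gripper open.
Joint ranges: [-3.03, 3.03], [-0.79, 2.21], [0.23, 2.52], [-1.04, 4.18], [0, 3.07], [-2.55, 2.55]. Speed limits (rad/s): [2.22, 2.22, 2.57, 3.14, 3.14, 3.14].

## Interface

Orientations are given as [roll, pitch, yaw] about the fixed x, y, z axes, in that order (R = Rz(yaw) Ry(pitch) Rx(roll)).
In Python, from station import ctrl gives the robot as it stands.
- The arm moves only by the tool jog_arm, never from a script. Its argument "motion" is a list of rows, each a list of 7 numbers: the shift along the tool's x, y, z in m, then the turn, a rotation vector about the tool's x, y, z in rad, then the opening, from -1 (shut) to 1 (fully open). In form: [[tx, ty, tz, rx, ry, rz, gripper], ...]. A call has 1 to 5 rows; each row shifts and turns the commanded pose from where the row before left it, along the tool's axes as they then stand; what a row does not reach is not made up. A row lasts 1/10 s, in which the tool goes at most 50 mm and 8.59 degrees, less where a joint would pass 70% of its speed; a pose out of reach is approached as far as the arm can. A call is refused whole if a number of a shift passes 0.05 or a number of a turn 0.15, either way. A call with a gripper value outside its range is refused whole. The fingers move at their own pace and stop on an object; "squeeze" is the grip in N (left out, the last holds). Time passes only in rows, so rows that do not move let the fingers close. It gives the time, the measured TCP pose, the force, the opening and the grip force at its end, in the units of the state.
- ctrl.get_obs(): the state, without advancing time (a new reading comes with each control period).
- ctrl.camera(name): name is "scene" or "top" or "wrist"; returns the picture (400x640x3 uint8, red, green, blue); there is no depth.
- ctrl.camera_model(name): a dict with "intrinsics" (3x3 intrinsics, pixels), "k1" (the pictures are not rectified: a ray, as slopes to the right and down, at radius r is drawn at 1 + k1 r^2 times it, then the intrinsics apply), "rvec" (rotation vector, rad) and "tvec" (3), from world to camera coordinates, as OpenCV has them. Camera axes: x right, y down, z forward; pixel columns grow to the right and rows downward; lengths in m; the calibration is good to about 2 mm. A picture is of the moment at which its call begins: read the wrist's pose just before it. camera_model takes no time and is no camera call; for the wrist camera it gives the pose at the moment of the call.
- ctrl.hand_in(): hands the job in; it is judged then, once.
The state is a dict: "time_s": time; "qpos": joint angles; "joint_vel": joint speeds; "tau": joint torques, N m; "ee_pos": TCP position; "eef_rot": TCP orientation; "force": force on the tool from outside, world axes, zero at the start; "moment": the same for the moment, N m; "grip_width": finger opening in m; "grip_force": force on a finger pad.
Only numpy, scipy, OpenCV 4.12 (cv2) and the standard library are available. Lean on these libraries where they do the work, as an engineer would, in place of code of your own. Each camera call takes 0.05 s, during which the arm holds its last target. There are 200 camera calls.

## Working session

There is one attempt and no reset: what is moved stays moved. The work goes in short steps, Python scripts to look and compute and a tool call to move; the robot and the scene stay as the last step left them, time stands still between calls to the robot, and variables do not carry over. Pictures are saved under pics/ and viewed, at most 10 in all, crops included, and the job is handed in when it is done.

Besides the shell and the picture viewer there is one more tool, called as name([rows], argument=value, ...), one row to a line, values as JSON. jog_arm: Moves the arm, as the interface text tells. Its arguments: {"type":"object","properties":{"motion":{"type":"array"},"squeeze":{"type":"number"}},"required":["motion"]}

```bash
ls; mkdir -p pics; python3 - <<'E'
from station import ctrl
import cv2,numpy as np
a=ctrl.camera("scene");b=ctrl.camera("top")
cv2.imwrite("pics/scene0.png",a[...,::-1]);cv2.imwrite("pics/top0.png",b[...,::-1])
for n in("scene","top","wrist"):
    m=ctrl.camera_model(n);print(n,np.round(m["intrinsics"],1).tolist(),m["k1"],np.round(m["rvec"],4),np.round(m["tvec"],4), np.round(-cv2.Rodrigues(np.array(m["rvec"]))[0].T@np.array(m["tvec"]).ravel(),3))
o=ctrl.get_obs();print(o["time_s"],o["ee_pos"],o["eef_rot"],o["grip_width"],ctrl.pinch_z)
E
```

```text
pics
scene [[504.4, 0.0, 320.7], [0.0, 504.4, 202.2], [0.0, 0.0, 1.0]] -0.021507096575915954 [ 2.3676  0.8041 -0.2918] [-0.4108 -0.1563  1.8933] [ 1.127 -0.76   1.389]
top [[415.0, 0.0, 312.4], [0.0, 415.0, 197.5], [0.0, 0.0, 1.0]] 0.014259776792417168 [ 2.1616 -2.1311  0.1853] [0.0355 0.5292 1.4455] [0.296 0.064 1.51 ]
wrist [[327.4, 0.0, 320.6], [0.0, 327.4, 200.9], [0.0, 0.0, 1.0]] -0.03631373355586164 [-2.4289 -1.6421 -0.2005] [-0.5487 -0.025   0.3907] [0.139 0.536 0.385]
0.1 [0.20531727 0.50998909 0.20494546] [-3.14055488e+00 -8.47903890e-05  2.75881355e+00] 0.09403693233437367 0.0188
```

View pics/top0.png

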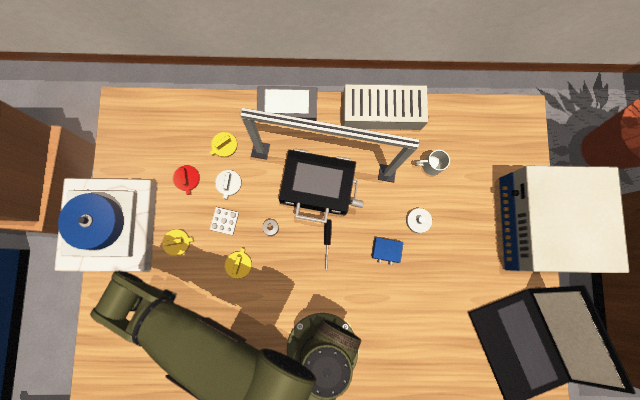

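View pics/scene0.png

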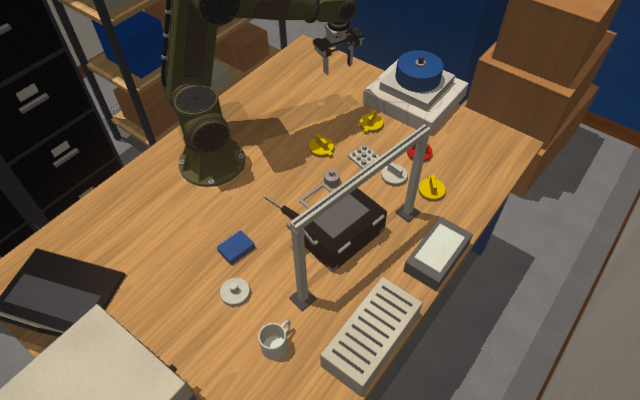

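The top view shows the case at about (318,182), the bar handle at (310,218), the knee knob at (356,203), and the grey cover at (228,182). The other discs are coloured look-alikes or the blank. I'll enlarge it for measuring.

```bash
cat > h.py <<'E'
import cv2,numpy as np
from scipy.spatial.transform import Rotation as R
from station import ctrl
def ray(m,uv):
    K=np.array(m["intrinsics"]);k=m["k1"];Rm=cv2.Rodrigues(np.array(m["rvec"],float))[0]
    p=cv2.undistortPoints(np.array([[uv]],float),K,np.array([k,0,0,0.]))[0,0]
    return -Rm.T@np.array(m["tvec"]).ravel(),Rm.T@np.r_[p,1]
def atz(m,uv,z):
    c,d=ray(m,uv);return c+d*(z-c[2])/d[2]
def proj(m,P):
    return cv2.projectPoints(np.atleast_2d(np.array(P,float)),np.array(m["rvec"],float),np.array(m["tvec"],float),np.array(m["intrinsics"]),np.array([m["k1"],0,0,0.]))[0][:,0]
E
python3 - <<'E'
import cv2
a=cv2.imread("pics/top0.png")[130:250,195:375]
cv2.imwrite("pics/top0c.png",cv2.resize(a,None,fx=4.4,fy=4.4,interpolation=cv2.INTER_CUBIC))
E
```

```text
(no output)
```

View pics/top0c.png

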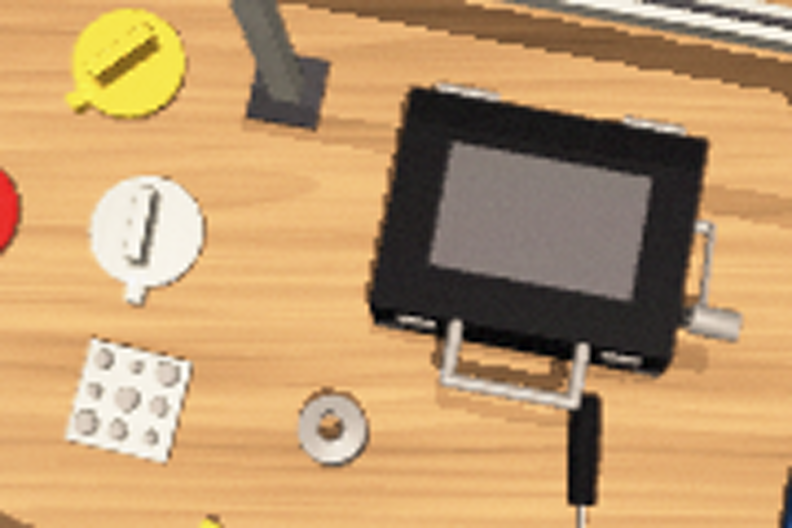

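The enlarged crop shows the lid's back corners at (410,88) and (707,140), the handle bar from (447,381) to (577,403), and the knob at (717,322). The cover's disc is centred at (147,232) with its ear at (134,298).

```bash
python3 - <<'E'
from h import *
from scipy.optimize import least_squares
m=ctrl.camera_model("top")
f=lambda x,y:((x+.5)/4.4-.5+195,(y+.5)/4.4-.5+130)
case=[((410,88),(.09,.12,.107)),((707,140),(.09,-.12,.107)),((447,381),(-.135,.05,.101)),((577,403),(-.135,-.05,.101)),((717,322),(-.059,-.1475,.137)),((378,303),(-.09,.12,.107))]
def fit(pts,x0):
    uv=np.array([f(*p[0]) for p in pts]);P=np.array([p[1] for p in pts])
    def g(x,P=P):
        c,s=np.cos(x[2]),np.sin(x[2]);return np.c_[x[0]+c*P[:,0]-s*P[:,1],x[1]+s*P[:,0]+c*P[:,1],P[:,2]]
    r=least_squares(lambda x:(proj(m,g(x))-uv).ravel(),x0);print(np.round(r.x,4),np.round(r.fun,1));return r.x
c=fit(case,[.5,.05,0])
cov=[((147,232),(0,0,.018)),((134,298),(-.059,0,.018)),((150,190),(.03,0,.056)),((135,258),(-.03,0,.056))]
cv=fit(cov,[.5,.4,0])
for n,p in dict(handle=(-.135,0),hinge=(.09,0),knee=(-.059,-.1475),pot=(0,0)).items():
    co,s=np.cos(c[2]),np.sin(c[2]);print(n,np.round([c[0]+co*p[0]-s*p[1],c[1]+s*p[0]+co*p[1]],4))
print(m and f(0,0))
for n,p in dict(blank=(419,220),ref=(270,228),plate=(224,220),tip=(326,268)).items(): print(n,atz(m,p,.03))
E
```

```text
[ 0.5796  0.0263 -0.1587] [ 0.3 -0.4  0.8 -0.5  0.3 -0.1 -0.3 -0.   0.8  0.  -1.9  1. ]
[ 0.584   0.3486 -0.1785] [ 0.6 -0.1 -0.   0.6 -0.1 -0.7 -0.5  0.1]
handle [0.4463 0.0476]
hinge [0.6685 0.0121]
knee [ 0.498 -0.11 ]
pot [0.5796 0.0263]
(194.61363636363637, 129.61363636363637)
blank [ 0.45473568 -0.34116834  0.03      ]
ref [0.4182875  0.19229241 0.03      ]
plate [0.44453577 0.35676012 0.03      ]
tip [ 0.28040186 -0.00837228  0.03      ]
```

```bash
cat >> h.py <<'E'
PSI=-.1587; C0=np.array([.5796,.0263])
Rc=R.from_euler("z",PSI)
def W(p): # case frame (m) -> world
    return Rc.apply(p)+np.r_[C0,0]
def lean(phi): # tool x = case +y, leaning phi to the front
    return Rc*R.from_euler("z",np.pi/2)*R.from_euler("x",np.pi)*R.from_rotvec([-phi,0,0])
def tcp(grasp,rot): return grasp+rot.apply([0,0,.0188])
def plan(targets,ms=.045,mr=.14,start=None):
    """targets: (pos,rot,grip[,n]); prints rounded rows from the present pose"""
    o=ctrl.get_obs();p,r=start or (np.array(o["ee_pos"]),R.from_euler("xyz",o["eef_rot"]))
    rows=[]
    for t in targets:
        P,Q,g=t[:3]; rv=(r.inv()*Q).as_rotvec()
        n=t[3] if len(t)>3 else max(1,int(np.ceil(max(np.linalg.norm(P-p)/ms,np.linalg.norm(rv)/mr))))
        p0,r0=p,r
        for i in range(1,n+1):
            Pi=p0+(P-p0)*i/n;Ri=r0*R.from_rotvec(rv*i/n)
            s=np.round(r.inv().apply(Pi-p),3);w=np.round((r.inv()*Ri).as_rotvec(),3)
            p=p+r.apply(s);r=r*R.from_rotvec(w);rows.append([*map(float,s),*map(float,w),g])
    for i in range(0,len(rows),5): print(str(rows[i:i+5]).replace(" ","").replace("0.","."))
    return p,r
E
python3 - <<'E'
from h import *
q=lean(.3)
plan([(tcp(W([-.135,0,.101]),q)-q.apply([0,0,.06]),q,-.28)])
E
```

```text
[[-.032,-.028,.005,-.021,-.017,.111,-.28],[-.035,-.025,.006,-.021,-.017,.112,-.28],[-.037,-.021,.005,-.021,-.016,.111,-.28],[-.04,-.017,.006,-.022,-.017,.111,-.28],[-.041,-.012,.006,-.021,-.017,.112,-.28]]
[[-.042,-.008,.007,-.021,-.017,.111,-.28],[-.042,-.004,.007,-.021,-.016,.111,-.28],[-.043,.001,.008,-.021,-.017,.112,-.28],[-.041,.006,.009,-.021,-.017,.111,-.28],[-.041,.01,.009,-.022,-.017,.111,-.28]]
[[-.04,.015,.011,-.021,-.016,.112,-.28],[-.037,.018,.011,-.021,-.017,.111,-.28]]
```

jog_arm([
  [-0.032,-0.028,0.005,-0.021,-0.017,0.111,-0.28],
  [-0.035,-0.025,0.006,-0.021,-0.017,0.112,-0.28],
  [-0.037,-0.021,0.005,-0.021,-0.016,0.111,-0.28],
  [-0.04,-0.017,0.006,-0.022,-0.017,0.111,-0.28],
  [-0.041,-0.012,0.006,-0.021,-0.017,0.112,-0.28],
], squeeze=25)

```text
time_s: 0.6
ee_pos: [0.3016, 0.3167, 0.1783]
eef_rot: [3.017, 0.051, 2.194]
force: [0.5, -0.0, 0.4]
grip_width: 0.0575
grip_force: 0.0
```

jog_arm([
  [-0.042,-0.008,0.007,-0.021,-0.017,0.111,-0.28],
  [-0.042,-0.004,0.007,-0.021,-0.016,0.111,-0.28],
  [-0.043,0.001,0.008,-0.021,-0.017,0.112,-0.28],
  [-0.041,0.006,0.009,-0.021,-0.017,0.111,-0.28],
  [-0.041,0.01,0.009,-0.022,-0.017,0.111,-0.28],
])

```text
time_s: 1.1
ee_pos: [0.3963, 0.1252, 0.1513]
eef_rot: [2.885, 0.028, 1.631]
force: [0.9, 0.1, -0.4]
grip_width: 0.0342
grip_force: 0.0
```

jog_arm([
  [-0.04,0.015,0.011,-0.021,-0.016,0.112,-0.28],
  [-0.037,0.018,0.011,-0.021,-0.017,0.111,-0.28],
])

```text
time_s: 1.3
ee_pos: [0.4348, 0.048, 0.1405]
eef_rot: [2.84, -0.002, 1.407]
force: [1.2, 1.5, 0.1]
grip_width: 0.0339
grip_force: 0.0
```

```bash
python3 - <<'E'
from h import *
m=ctrl.camera_model("wrist");o=ctrl.get_obs();a=ctrl.camera("wrist")
q=lean(.3);print(o["ee_pos"],tcp(W([-.135,0,.101]),q)-q.apply([0,0,.06]),(R.from_euler("xyz",o["eef_rot"]).inv()*q).as_rotvec(),o["grip_width"],o["time_s"])
pts=[W([-.135,y,.101]) for y in(-.05,0,.05)]+[W([-.09,y,.107]) for y in(-.12,.12)]
uv=proj(m,pts);print(uv.round(1))
b=a[...,::-1].copy()
for p in uv: cv2.circle(b,tuple(int(x) for x in p.round()),2,(0,0,255),-1)
cv2.imwrite("pics/w1.png",b)
E
```

```text
[0.43475094 0.04801128 0.14045145] [0.43427404 0.04955882 0.14035986] [ 0.00134598 -0.00036867 -0.00501999] 0.033893513523216054 1.3
[[320.9 282.6]
 [320.7 218.3]
 [320.3 146.6]
 [375.6 354.8]
 [389.1  36.6]]
```

View pics/w1.png

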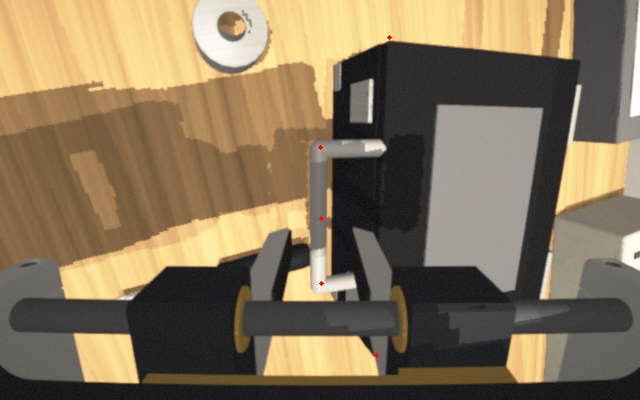

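The bar runs from (320,147) to (318,286), within about 2 px of my predicted points, so I'll descend, grip and lift.

```bash
python3 - <<'E'
from h import *
q=lean(.3);T=[(tcp(W([-.135,0,.101]),q),q,-.28,2)]
s=plan(T)
print()
n=25;L=[]
for i in range(1,n+1):
    th=1.40*i/n;ph=.3+.485*i/n;q=lean(ph)
    L.append((tcp(W([.09-.225*np.cos(th),0,.101+.225*np.sin(th)]),q),q,-1,1))
plan(L,start=s)
E
```

```text
[[.002,-.001,.029,.001,.001,-.007,-.28],[.003,-.001,.03,.001,.001,-.006,-.28]]

[[-.0,.004,-.012,-.019,.0,-.0,-1],[-.0,.005,-.012,-.02,.0,-.0,-1],[-.0,.007,-.011,-.019,.0,-.0,-1],[-.0,.007,-.011,-.02,.0,-.0,-1],[-.0,.007,-.01,-.019,.0,-.0,-1]]
[[-.0,.009,-.01,-.019,.0,-.0,-1],[-.0,.009,-.009,-.02,.0,-.0,-1],[-.0,.01,-.008,-.019,.0,-.0,-1],[-.0,.01,-.007,-.02,.0,-.0,-1],[-.0,.011,-.007,-.019,.0,-.0,-1]]
[[-.0,.012,-.006,-.019,.0,-.0,-1],[-.0,.012,-.005,-.02,.0,-.0,-1],[-.0,.012,-.004,-.019,.0,-.0,-1],[-.0,.013,-.004,-.02,.0,-.0,-1],[-.0,.012,-.002,-.019,.0,-.0,-1]]
[[-.0,.013,-.001,-.019,.0,-.0,-1],[-.0,.013,-.001,-.02,.0,-.0,-1],[-.0,.013,.001,-.019,.0,-.0,-1],[-.0,.013,.001,-.02,.0,-.0,-1],[-.0,.013,.003,-.019,.0,-.0,-1]]
[[-.0,.012,.003,-.019,.0,-.0,-1],[-.0,.012,.004,-.02,.0,-.0,-1],[-.0,.012,.005,-.019,.0,-.0,-1],[-.0,.012,.006,-.02,.0,-.0,-1],[-.0,.011,.007,-.019,.0,-.0,-1]]
```

jog_arm([
  [0.002,-0.001,0.029,0,0,-0.007,-0.28],
  [0.003,-0.001,0.03,0,0,-0.006,-0.28],
  [0,0,0,0,0,0,-1],
  [0,0,0,0,0,0,-1],
  [0,0,0,0,0,0,-1],
], squeeze=30)

```text
time_s: 1.85
ee_pos: [0.4508, 0.0526, 0.085]
eef_rot: [2.84, 0.002, 1.425]
force: [0.0, -0.3, -0.5]
grip_width: 0.0133
grip_force: 0.0
```

jog_arm([
  [0,0.004,-0.012,-0.019,0,0,-1],
  [0,0.005,-0.012,-0.02,0,0,-1],
  [0,0.007,-0.011,-0.019,0,0,-1],
  [0,0.007,-0.011,-0.02,0,0,-1],
  [0,0.007,-0.01,-0.019,0,0,-1],
])

```text
time_s: 2.35
ee_pos: [0.4595, 0.0511, 0.1474]
eef_rot: [2.744, 0.003, 1.425]
force: [-0.9, -2.4, -7.1]
grip_width: 0.0109
grip_force: 30.0
```

jog_arm([
  [0,0.009,-0.01,-0.019,0,0,-1],
  [0,0.009,-0.009,-0.02,0,0,-1],
  [0,0.01,-0.008,-0.019,0,0,-1],
  [0,0.01,-0.007,-0.02,0,0,-1],
  [0,0.011,-0.007,-0.019,0,0,-1],
])

```text
time_s: 2.85
ee_pos: [0.4841, 0.0473, 0.204]
eef_rot: [2.654, 0.004, 1.424]
force: [-33.4, -2.5, 8.2]
grip_width: 0.011
grip_force: 30.1
```

jog_arm([
  [0,0.012,-0.006,-0.019,0,0,-1],
  [0,0.012,-0.005,-0.02,0,0,-1],
  [0,0.012,-0.004,-0.019,0,0,-1],
  [0,0.013,-0.004,-0.02,0,0,-1],
  [0,0.012,-0.002,-0.019,0,0,-1],
])

```text
time_s: 3.35
ee_pos: [0.5282, 0.0407, 0.2551]
eef_rot: [2.55, 0.004, 1.424]
force: [-16.1, -6.3, 5.1]
grip_width: 0.0112
grip_force: 30.0
```

jog_arm([
  [0,0.013,-0.001,-0.019,0,0,-1],
  [0,0.013,-0.001,-0.02,0,0,-1],
  [0,0.013,0.001,-0.019,0,0,-1],
  [0,0.013,0.001,-0.02,0,0,-1],
  [0,0.013,0.003,-0.019,0,0,-1],
])

```text
time_s: 3.85
ee_pos: [0.5824, 0.0328, 0.2911]
eef_rot: [2.452, 0.004, 1.424]
force: [-9.9, -8.6, 1.6]
grip_width: 0.0104
grip_force: 30.1
```

```bash
python3 - <<'E'
from h import *
o=ctrl.get_obs();r=R.from_euler("xyz",o["eef_rot"])
g=np.array(o["ee_pos"])-r.apply([0,0,.0188]);c=Rc.inv().apply(g-np.r_[C0,0]);print(c,np.hypot(c[0]-.09,c[2]-.101),np.arctan2(c[2]-.101,.09-c[0]),o["force"],o["grip_width"])
n=5;L=[]
for i in range(1,n+1):
    th=1.12+.28*i/n;ph=.3+.485*(20+i)/25;q=lean(ph)
    L.append((tcp(W([.09-.225*np.cos(th),0,.101+.225*np.sin(th)]),q),q,-1,1))
plan(L)
E
```

```text
[-0.01024934  0.00676189  0.30565476] 0.2278892281761022 1.1153047462179673 [-9.88851634 -8.63855531  1.63077911] 0.010377053911371099
[[-.007,.013,.006,-.018,-.005,.011,-1],[-.0,.012,.005,-.019,.0,.0,-1],[-.0,.012,.005,-.02,.0,.0,-1],[-.0,.011,.006,-.019,.0,.0,-1],[-.0,.011,.006,-.019,.0,.0,-1]]
```

jog_arm([
  [0,0.013,0.005,-0.019,0,0,-1],
  [0,0.012,0.005,-0.019,0,0,-1],
  [0,0.012,0.005,-0.02,0,0,-1],
  [0,0.011,0.006,-0.019,0,0,-1],
  [0,0.011,0.006,-0.019,0,0,-1],
])

```text
time_s: 4.35
ee_pos: [0.644, 0.0232, 0.3102]
eef_rot: [2.356, 0.004, 1.423]
force: [-8.8, -11.1, -1.7]
grip_width: 0.0112
grip_force: 29.9
```

```bash
python3 - <<'E'
from h import *
o=ctrl.get_obs();r=R.from_euler("xyz",o["eef_rot"])
g=np.array(o["ee_pos"])-r.apply([0,0,.0188]);c=Rc.inv().apply(g-np.r_[C0,0]);print(c,np.hypot(c[0]-.09,c[2]-.101),np.arctan2(c[2]-.101,.09-c[0]),o["force"],o["grip_width"])
E
```

```text
[0.05079557 0.00702099 0.32349273] 0.22592034208348086 1.3963812545974896 [ -8.82657525 -11.08990222  -1.65077421] 0.011221782225154974
```

```bash
python3 - <<'E'
from h import *
o=ctrl.get_obs();r=R.from_euler("xyz",o["eef_rot"]);p=np.array(o["ee_pos"])
q=lean(.785);d=np.array([.707,0,-.707])
s=plan([(p-r.apply([0,0,.08]),r,-.28,2),(W(np.array([.0058,-.149,.1216])-d*.055),q,-1)]);print()
s=plan([(W(np.array([.025,-.149,.103])-d*.012),q,-1,8)],start=s)
E
```

```text
[[.0,.0,-.04,.0,.0,.0,-.28],[-.0,-.0,-.04,.0,.0,.0,-.28],[-.026,-.029,.019,.0,-.001,.002,-1],[-.026,-.03,.02,.0,-.001,.002,-1],[-.025,-.029,.019,.0,-.0,.001,-1]]
[[-.026,-.029,.02,.001,-.001,.002,-1],[-.026,-.029,.019,-.0,-.001,.002,-1],[-.026,-.03,.02,-.0,-.001,.002,-1]]

[[.0,.0,.009,-.0,.0,-.0,-1],[.0,.0,.008,-.0,.0,-.0,-1],[.0,.0,.009,-.0,.0,-.0,-1],[.0,.0,.009,-.0,.0,-.0,-1],[.0,.001,.008,-.0,.0,-.0,-1]]
[[.0,-.0,.009,-.0,.0,-.0,-1],[.0,-.0,.009,-.0,.0,-.0,-1],[.0,-.0,.008,-.0,.0,-.0,-1]]
```

jog_arm([
  [0,0,0,0,0,0,-0.28],
  [0,0,0,0,0,0,-0.28],
  [0,0,0,0,0,0,-0.28],
  [0,0,-0.04,0,0,0,-0.28],
  [0,0,-0.04,0,0,0,-0.28],
])

```text
time_s: 4.85
ee_pos: [0.5871, 0.0332, 0.3655]
eef_rot: [2.359, 0.003, 1.425]
force: [1.1, 0.5, 1.6]
grip_width: 0.0334
grip_force: 0.0
```

jog_arm([
  [-0.026,-0.029,0.019,0,-0.001,0.002,-1],
  [-0.026,-0.03,0.02,0,-0.001,0.002,-1],
  [-0.025,-0.029,0.019,0,0,0.001,-1],
  [-0.026,-0.029,0.02,0,-0.001,0.002,-1],
  [-0.026,-0.029,0.019,0,-0.001,0.002,-1],
])

```text
time_s: 5.35
ee_pos: [0.5355, -0.0859, 0.1984]
eef_rot: [2.357, -0.001, 1.417]
force: [-0.2, 0.5, -0.6]
grip_width: 0.0007
grip_force: 0.0
```

jog_arm([
  [-0.026,-0.03,0.02,0,-0.001,0.002,-1],
])

```text
time_s: 5.45
ee_pos: [0.5301, -0.0983, 0.178]
eef_rot: [2.359, -0.005, 1.421]
force: [0.6, -0.5, -0.1]
grip_width: 0.0003
grip_force: 0.0
```

```bash
python3 - <<'E'
from h import *
o=ctrl.get_obs();print(Rc.inv().apply(o["ee_pos"]-np.r_[C0,0]),o["force"],o["time_s"])
m=ctrl.camera_model("scene");a=ctrl.camera("scene")[...,::-1].copy()
def knee(th):
    P=np.array([.09-.07*np.cos(th),.101+.07*np.sin(th)]);F=np.array([-.045,.051]);d=P-F;L=np.linalg.norm(d);k=(P+F)/2+np.sqrt(.087**2-L*L/4)*np.array([-d[1],d[0]])/L
    return [k[0],-.1665,k[1]]
for th,c in((1.4,(0,0,255)),(1.25,(0,255,255))):
    for P in (knee(th),[.09-.225*np.cos(th),-.05,.101+.225*np.sin(th)]):
        u=proj(m,W(P))[0];print(th,u.round(1));cv2.circle(a,tuple(int(x) for x in u.round()),1,c,-1)
cv2.imwrite("pics/s1.png",cv2.resize(a[140:290,220:420],None,fx=4,fy=4,interpolation=cv2.INTER_CUBIC))
E
```

```text
[-0.02922146 -0.13084802  0.17797007] [ 0.55975596 -0.51737248 -0.06261132] 5.45
1.4 [302.3 242.8]
1.4 [342.2 188. ]
1.25 [298.4 237.6]
1.25 [333.9 183.3]
```

View pics/s1.png

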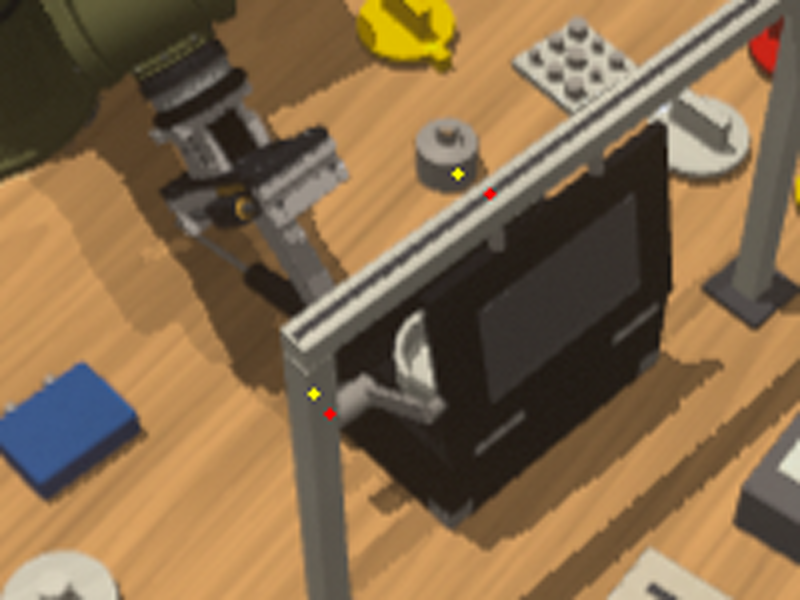

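The lid is still up near 1.40 rad, with the knob just behind the rail post where I predicted it, near (340,405) in the crop. The tool is 18 mm short sideways, so I'll correct that and then push.

```bash
python3 - <<'E'
from h import *
q=lean(.785);d=np.array([.707,0,-.707])
s=plan([(W(np.array([.0058,-.149,.1216])-d*.055),q,-1,1)]);print()
s=plan([(W(np.array([.026,-.149,.102])-d*.012),q,-1,8)],start=s)
E
```

```text
[[-.018,-.013,.008,-.005,-.012,.006,-1]]

[[.0,.0,.009,.0,.0,-.0,-1],[.0,.0,.009,.0,.0,-.0,-1],[.0,.0,.009,.0,.0,-.0,-1],[.0,.0,.009,.0,.0,-.0,-1],[.0,.001,.009,.0,.0,-.0,-1]]
[[.0,-.0,.009,.0,.0,-.0,-1],[.0,-.0,.008,.0,.0,-.0,-1],[.0,-.0,.009,.0,.0,-.0,-1]]
```

jog_arm([
  [-0.018,-0.013,0.008,-0.005,-0.012,0.006,-1],
  [0,0,0,0,0,0,-1],
  [0,0,0.009,0,0,0,-1],
  [0,0,0.009,0,0,0,-1],
])

```text
time_s: 5.9
ee_pos: [0.5385, -0.1158, 0.1531]
eef_rot: [2.352, -0.003, 1.41]
force: [0.1, 0.9, 0.2]
grip_width: 0.0002
grip_force: 0.0
```

jog_arm([
  [0,0,0.009,0,0,0,-1],
  [0,0,0.009,0,0,0,-1],
  [0,0,0.009,0,0,0,-1],
])

```text
time_s: 6.2
ee_pos: [0.5577, -0.1184, 0.1339]
eef_rot: [2.352, -0.003, 1.411]
force: [0.5, -0.0, -0.5]
grip_width: 0.0006
grip_force: 0.0
```

jog_arm([
  [0,0,0.009,0,0,0,-1],
  [0,0,0.008,0,0,0,-1],
  [0,0,0.009,0,0,0,-1],
  [0,0,0,0,0,0,-1],
])

```text
time_s: 6.6
ee_pos: [0.5759, -0.1211, 0.1154]
eef_rot: [2.352, -0.003, 1.411]
force: [-4.8, 0.8, 4.4]
grip_width: 0.0004
grip_force: 2.9
```

```bash
python3 - <<'E'
from h import *
o=ctrl.get_obs();print(Rc.inv().apply(o["ee_pos"]-np.r_[C0,0]),o["force"],o["time_s"])
q=lean(.785);d=np.array([.707,0,-.707])
plan([(W(np.array([.026,-.149,.102])-d*.012),q,-1,1)])
E
```

```text
[ 0.01966987 -0.14613637  0.11537627] [-4.83801983  0.81276546  4.41590937] 6.6
[[-.003,-.005,.002,.005,-.002,-.003,-1]]
```

jog_arm([
  [0,0,0.003,0,0,0,-1],
  [0,0,0,0,0,0,-1],
])

```text
time_s: 6.8
ee_pos: [0.5775, -0.1214, 0.1146]
eef_rot: [2.35, -0.003, 1.411]
force: [-33.5, 5.6, 28.5]
grip_width: 0.0003
grip_force: 19.1
```

```bash
python3 - <<'E'
from h import *
o=ctrl.get_obs();print(Rc.inv().apply(o["ee_pos"]-np.r_[C0,0]),o["force"],o["time_s"])
E
```

```text
[ 0.02123881 -0.1462033   0.11461628] [-33.51442176   5.55229365  28.53603253] 6.8
```

The force climbed to 44 N over 2 mm, so the knee is at its stop. I'll retract and go to the cover.

```bash
cat >> h.py <<'E'
def down(yaw,phi=0): # tool x along world yaw, pointing down, leaning about tool y by phi
    return R.from_euler("z",yaw)*R.from_euler("x",np.pi)*R.from_rotvec([0,phi,0])
CV=np.array([.584,.3486]);CY=-.1785
E
python3 - <<'E'
from h import *
o=ctrl.get_obs();r=R.from_euler("xyz",o["eef_rot"]);p=np.array(o["ee_pos"])
q=down(np.pi+CY)
s=(p-r.apply([0,0,.1]),r)
h=R.from_rotvec((q*r.inv()).as_rotvec()*.6)*r
plan([(np.array([.45,.13,.26]),h,0),(np.r_[CV,.13],q,0)],start=s)
E
```

```text
[[.029,-.002,-.015,.047,.046,-.11,0],[.029,.001,-.014,.047,.045,-.11,0],[.029,.003,-.012,.047,.046,-.11,0],[.03,.007,-.011,.047,.046,-.109,0],[.029,.009,-.01,.047,.045,-.11,0]]
[[.029,.011,-.01,.046,.046,-.11,0],[.028,.014,-.009,.047,.046,-.11,0],[.026,.017,-.008,.047,.045,-.11,0],[.012,.029,.027,.036,.035,-.084,0],[.008,.03,.026,.036,.035,-.083,0]]
[[.004,.032,.026,.035,.035,-.084,0],[.001,.033,.024,.036,.034,-.084,0],[-.002,.034,.023,.036,.035,-.083,0],[-.006,.035,.022,.035,.035,-.084,0],[-.01,.034,.02,.036,.035,-.083,0]]
```

jog_arm([
  [0,0,-0.01,0,0,0,-1],
  [0,0,-0.03,0,0,0,-1],
  [0,0,-0.03,0,0,0,-1],
  [0,0,-0.03,0,0,0,-1],
])

```text
time_s: 7.2
ee_pos: [0.5082, -0.111, 0.1827]
eef_rot: [2.353, -0.002, 1.41]
force: [-0.1, -0.1, 0.4]
grip_width: 0.0003
grip_force: 0.0
```

jog_arm([
  [0.029,-0.002,-0.015,0.047,0.046,-0.11,0],
  [0.029,0.001,-0.014,0.047,0.045,-0.11,0],
  [0.029,0.003,-0.012,0.047,0.046,-0.11,0],
  [0.03,0.007,-0.011,0.047,0.046,-0.109,0],
  [0.029,0.009,-0.01,0.047,0.045,-0.11,0],
])

```text
time_s: 7.7
ee_pos: [0.4735, 0.039, 0.23]
eef_rot: [2.641, 0.154, 1.986]
force: [-0.4, 0.1, 0.3]
grip_width: 0.0369
grip_force: 0.0
```

jog_arm([
  [0.029,0.011,-0.01,0.046,0.046,-0.11,0],
  [0.028,0.014,-0.009,0.047,0.046,-0.11,0],
  [0.026,0.017,-0.008,0.047,0.045,-0.11,0],
  [0.012,0.029,0.027,0.036,0.035,-0.084,0],
  [0.008,0.03,0.026,0.036,0.035,-0.083,0],
])

```text
time_s: 8.2
ee_pos: [0.4906, 0.1922, 0.2212]
eef_rot: [2.935, 0.135, 2.527]
force: [0.1, -0.3, 1.4]
grip_width: 0.0468
grip_force: 0.0
```

jog_arm([
  [0.004,0.032,0.026,0.035,0.035,-0.084,0],
  [0.001,0.033,0.024,0.036,0.034,-0.084,0],
  [-0.002,0.034,0.023,0.036,0.035,-0.083,0],
  [-0.006,0.035,0.022,0.035,0.035,-0.084,0],
  [-0.01,0.034,0.02,0.036,0.035,-0.083,0],
])

```text
time_s: 8.7
ee_pos: [0.5869, 0.3482, 0.1264]
eef_rot: [-3.135, 0.002, 2.96]
force: [0.3, -0.1, 1.0]
grip_width: 0.0472
grip_force: 0.0
```

```bash
python3 - <<'E'
from h import *
m=ctrl.camera_model("wrist");o=ctrl.get_obs();a=ctrl.camera("wrist");t=ctrl.camera("top")
print(o["ee_pos"],o["eef_rot"],o["grip_width"],o["time_s"])
def cp(p):return R.from_euler("z",CY).apply(p)+np.r_[CV,0]
uv=proj(m,[cp(p) for p in((-.06,0,.018),(.03,.007,.056),(.03,-.007,.056),(-.03,.007,.056),(-.03,-.007,.056),(-.047,0,.018))]);print(uv.round(1))
b=a[...,::-1].copy()
for p in uv: cv2.circle(b,tuple(int(x) for x in p.round()),2,(0,0,255),-1)
c=cv2.resize(t[130:230,260:380,::-1],None,fx=4,fy=4,interpolation=cv2.INTER_CUBIC)
cv2.imwrite("pics/top2c.png",c)
M=np.zeros((400,640+0,3),np.uint8);cv2.imwrite("pics/w2.png",b)
cv2.imwrite("pics/both.png",np.hstack([cv2.resize(b,(480,300)),cv2.resize(c,(320,267))[:,:].__class__(c.shape) if 0 else np.vstack([cv2.resize(c,(320,267)),np.zeros((33,320,3),np.uint8)])]))
E
```

```text
[0.58686112 0.34822183 0.12640838] [-3.13482183e+00  1.74544906e-03  2.95961157e+00] 0.04718560476625656 8.7
[[321.9 128.8]
 [330.5 243.2]
 [313.3 243.2]
 [330.9 170. ]
 [312.7 170.1]
 [321.9 144. ]]
```

View pics/w2.png

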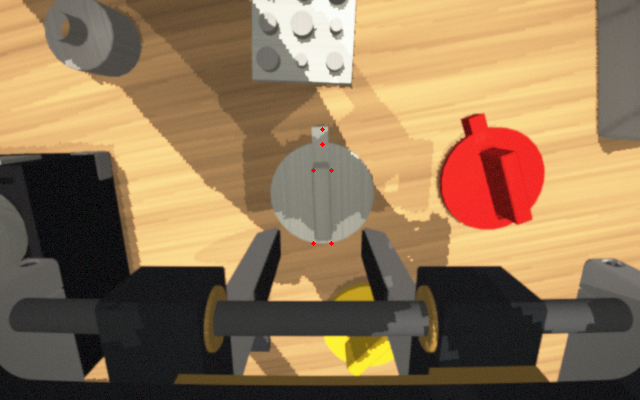

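View pics/top2c.png

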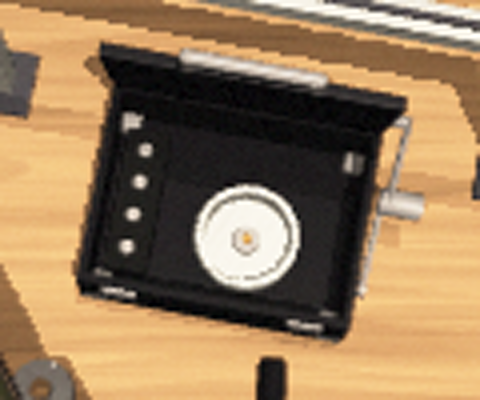

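The wrist view shows the grey cover with its fin at about u=322 and its ear tip at (320,126), as predicted within about 3 px. The top crop shows the lid standing on the extended stay and the open pot centred near (246,236).

```bash
python3 - <<'E'
from h import *
import numpy as np
mt=ctrl.camera_model("top");m=ctrl.camera_model("wrist")
pc=atz(mt,(260+(246.5)/4-.5,130+(236.5)/4-.5),.043);print("pot",pc,Rc.inv().apply(pc-np.r_[C0,0]))
# cover centre from disc extents
for uv in((322,192.5),(322,126)):
    w=atz(m,uv,.018);print(w,R.from_euler("z",-CY).apply(w-np.r_[CV,0]))
q=down(np.pi+CY)
plan([(np.r_[CV,.025],q,0)])
E
```

```text
pot [0.56130577 0.01194187 0.043     ] [-0.01579525 -0.01706882  0.043     ]
[0.57688519 0.35020776 0.018     ] [-0.00728723  0.00031895  0.018     ]
[0.52064535 0.36034542 0.018     ] [-0.06443346  0.00030995  0.018     ]
[[.0,.0,.032,-.004,-.002,-.001,0],[.001,-.0,.031,-.004,-.002,-.0,0],[.0,-.0,.032,-.004,-.002,-.001,0]]
```

```bash
python3 - <<'E'
from h import *
q=down(np.pi+CY)
plan([(np.array([.580,.3492,.025]),q,0,3)])
E
```

```text
[[.002,.0,.032,-.004,-.002,-.001,0],[.002,-.0,.031,-.004,-.002,-.0,0],[.001,-.0,.032,-.004,-.002,-.001,0]]
```

jog_arm([
  [0.002,0,0.032,-0.004,-0.002,-0.001,0],
  [0.002,0,0.031,-0.004,-0.002,0,0],
  [0.001,0,0.032,-0.004,-0.002,-0.001,0],
  [0,0,0,0,0,0,0],
])

```text
time_s: 9.2
ee_pos: [0.5792, 0.3472, 0.0281]
eef_rot: [3.137, 0.002, 2.96]
force: [-0.4, -0.2, 0.5]
grip_width: 0.047
grip_force: 0.0
```

jog_arm([
  [0,0,0,0,0,0,-1],
  [0,0,0,0,0,0,-1],
  [0,0,0,0,0,0,-1],
  [0,0,0,0,0,0,-1],
  [0,0,0,0,0,0,-1],
], squeeze=35)

```text
time_s: 9.7
ee_pos: [0.5813, 0.3485, 0.0317]
eef_rot: [3.13, 0.005, 2.963]
force: [-0.1, 0.2, 5.7]
grip_width: 0.0136
grip_force: 34.9
```

```bash
python3 - <<'E'
from h import *
m=ctrl.camera_model("wrist");o=ctrl.get_obs();a=ctrl.camera("wrist")
p=np.array(o["ee_pos"]);print(p,o["eef_rot"],o["time_s"])
yaw=o["eef_rot"][2]-np.pi
b=a[...,::-1].copy()
for dx,c in((0,(0,0,255)),(-.005,(0,255,0))):
    P=[R.from_euler("z",yaw).apply([dx+x,y,0])+[p[0],p[1],.018] for x,y in [(-.06,.007),(-.06,-.007)]+[(.047*np.cos(t),.047*np.sin(t)) for t in np.linspace(1.6,4.7,40)]]
    for u in proj(m,P):
        cv2.circle(b,tuple(int(x) for x in u.round()),0,c,-1)
cv2.imwrite("pics/w3.png",cv2.resize(b[40:340,160:480],None,fx=2,fy=2,interpolation=cv2.INTER_NEAREST))
E
```

```text
[0.581339   0.34852282 0.03173046] [3.12974412 0.00470898 2.96330312] 9.7
```

View pics/w3.png

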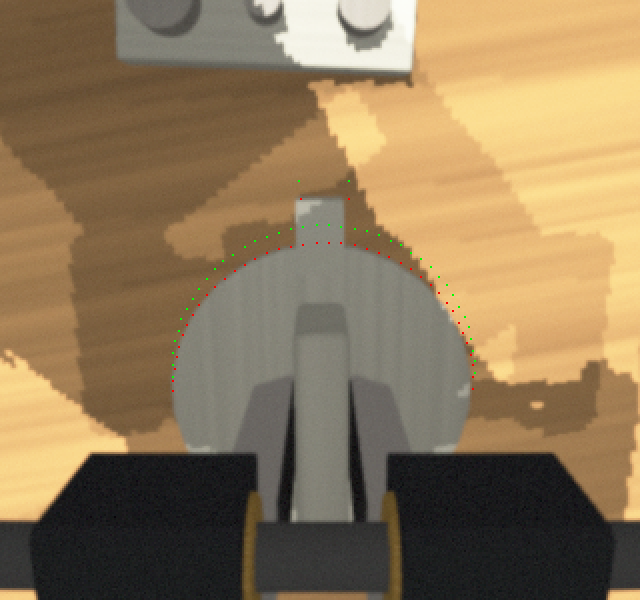

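Both gripped and aligned: the disc and ear match the red overlay, so the cover centre is at the TCP within about 1 mm. I'll lift it and look at the pot's notch from beside.

```bash
python3 - <<'E'
from h import *
o=ctrl.get_obs();p=np.array(o["ee_pos"]);q=down(np.pi+PSI)
plan([(p+[0,0,.12],q,-1,3),(np.array([.53,.15,.23]),q,-1,5),])
E
```

```text
[[-.0,.0,-.04,.004,.002,-.007,-1],[-.0,.001,-.04,.004,.001,-.006,-1],[-.0,-.0,-.04,.004,.002,-.007,-1],[.004,-.041,-.016,-.0,-.0,.0,-1],[.004,-.041,-.015,-.0,-.0,.0,-1]]
[[.003,-.041,-.016,-.0,-.0,.0,-1],[.004,-.04,-.016,-.0,-.0,.0,-1],[.004,-.041,-.015,-.0,-.0,.0,-1]]
```

jog_arm([
  [0,0,-0.04,0.004,0.002,-0.007,-1],
  [0,0.001,-0.04,0.004,0.001,-0.006,-1],
  [0,0,-0.04,0.004,0.002,-0.007,-1],
  [0.004,-0.041,-0.016,0,0,0,-1],
  [0.004,-0.041,-0.015,0,0,0,-1],
])

```text
time_s: 10.25
ee_pos: [0.5594, 0.2683, 0.1825]
eef_rot: [-3.141, -0.001, 2.985]
force: [0.3, -0.1, -2.1]
grip_width: 0.014
grip_force: 34.9
```

jog_arm([
  [0.003,-0.041,-0.016,0,0,0,-1],
  [0.004,-0.04,-0.016,0,0,0,-1],
  [0.004,-0.041,-0.015,0,0,0,-1],
  [0,0,0,0,0,0,-1],
  [0,0,0,0,0,0,-1],
])

```text
time_s: 10.75
ee_pos: [0.5299, 0.1496, 0.2292]
eef_rot: [-3.141, -0.001, 2.982]
force: [-0.2, 0.8, -1.8]
grip_width: 0.0139
grip_force: 34.9
```

```bash
python3 - <<'E'
from h import *
m=ctrl.camera_model("wrist");o=ctrl.get_obs();a=ctrl.camera("wrist")
print(o["ee_pos"],o["eef_rot"],o["grip_width"],o["force"],o["time_s"])
pc=np.array([.5613,.0119]);b=a[...,::-1].copy()
u=proj(m,[np.r_[pc,.043]])[0];print(u)
n=proj(m,[W([0,0,0])*0+np.r_[pc,0]+Rc.apply([-.043,0,.043])])[0];print("notch if case yaw",n)
import pickle;pickle.dump(m,open("m4.pkl","wb"))
cv2.imwrite("pics/w4full.png",b)
x,y=int(u[0]),int(u[1]);x0=max(0,x-80);y0=max(0,y-70)
print(x0,y0);cv2.imwrite("pics/w4.png",cv2.resize(b[y0:y0+140,x0:x0+180],None,fx=4,fy=4,interpolation=cv2.INTER_CUBIC))
E
```

```text
[0.52993684 0.1496298  0.22922863] [-3.14105928e+00 -1.20078420e-03  2.98190449e+00] 0.013884063659593065 [-0.20854884  0.80191154 -1.82023736] 10.75
[210.30556275 227.72437407]
notch if case yaw [207.25215239 192.15280941]
130 157
```

View pics/w4.png

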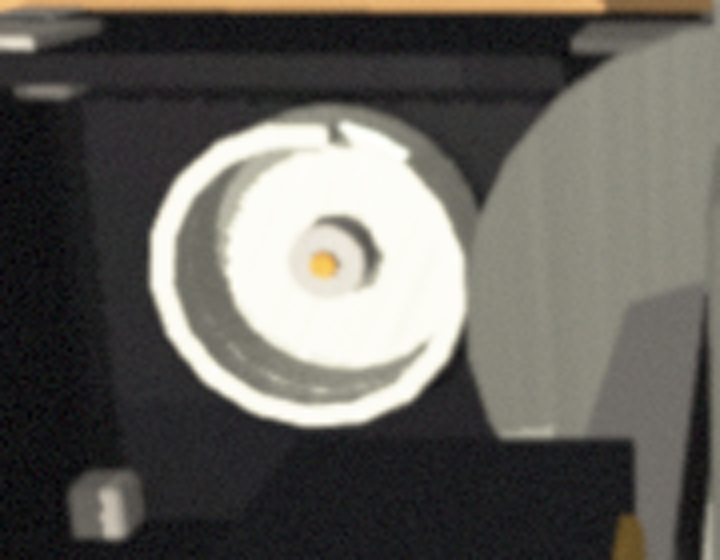

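The rim's outer circle runs from x 150 to 466 and down to y 427, and the notch gap lies between about (328,135) and (409,153). So the pot is turned about 25–30° relative to the case.

```bash
python3 - <<'E'
from h import *
import pickle
from scipy.optimize import least_squares
m=pickle.load(open("m4.pkl","rb"))
a=cv2.imread("pics/w4full.png")
f=lambda x,y:(130+(x+.5)/4-.5,157+(y+.5)/4-.5)
pts=[(150,265),(466,265),(175,358),(308,427),(440,355),(180,180),(420,390),(225,405),(270,126)]
w=np.array([atz(m,f(*p),.043)[:2] for p in pts])
r=least_squares(lambda x:np.hypot(*(w-x[:2]).T)-.046,[.56,.01],loss="soft_l1",f_scale=.001)
c=r.x;print("centre",c,np.round((np.hypot(*(w-c).T)-.046)*1e3,1))
for p in((328,135),(409,153)):
    d=atz(m,f(*p),.043)[:2]-c;print(np.hypot(*d),np.arctan2(-d[1],-d[0]))
# bright-rim profile along mid radius
g=cv2.cvtColor(a,cv2.COLOR_BGR2GRAY).astype(np.float32)
A=np.arange(-70,25,2)
for rad in(.0415,.043,.0445):
    P=[np.r_[c-rad*np.array([np.cos(np.radians(t)),np.sin(np.radians(t))]),.043] for t in A]
    uv=proj(m,P).astype(np.float32);v=cv2.remap(g,uv[:,0:1],uv[:,1:2],cv2.INTER_LINEAR).ravel();print(rad,list(zip(A.tolist(),v.astype(int).tolist())))
E
```

```text
centre [0.5603008  0.00609284] [-0.5  3.1  1.2 -0.2 -0.8 -0.   0.7  1.3  2. ]
0.04637038503766734 -0.40104305875022767
0.052381722898289663 -0.8691411899067767
0.0415 [(-70, 251), (-68, 251), (-66, 252), (-64, 252), (-62, 252), (-60, 252), (-58, 252), (-56, 252), (-54, 252), (-52, 252), (-50, 252), (-48, 252), (-46, 252), (-44, 252), (-42, 252), (-40, 252), (-38, 252), (-36, 252), (-34, 252), (-32, 252), (-30, 251), (-28, 251), (-26, 251), (-24, 250), (-22, 246), (-20, 235), (-18, 233), (-16, 235), (-14, 235), (-12, 235), (-10, 230), (-8, 225), (-6, 224), (-4, 224), (-2, 227), (0, 228), (2, 233), (4, 234), (6, 234), (8, 236), (10, 237), (12, 234), (14, 231), (16, 230), (18, 231), (20, 233), (22, 235), (24, 241)]
0.043 [(-70, 252), (-68, 252), (-66, 252), (-64, 252), (-62, 252), (-60, 252), (-58, 252), (-56, 252), (-54, 252), (-52, 252), (-50, 252), (-48, 252), (-46, 252), (-44, 252), (-42, 252), (-40, 252), (-38, 252), (-36, 252), (-34, 252), (-32, 250), (-30, 244), (-28, 242), (-26, 236), (-24, 238), (-22, 244), (-20, 246), (-18, 247), (-16, 248), (-14, 249), (-12, 250), (-10, 249), (-8, 249), (-6, 249), (-4, 248), (-2, 249), (0, 249), (2, 250), (4, 250), (6, 250), (8, 251), (10, 251), (12, 250), (14, 250), (16, 250), (18, 250), (20, 250), (22, 250), (24, 251)]
0.0445 [(-70, 252), (-68, 252), (-66, 252), (-64, 252), (-62, 252), (-60, 252), (-58, 252), (-56, 252), (-54, 252), (-52, 252), (-50, 252), (-48, 252), (-46, 253), (-44, 252), (-42, 251), (-40, 252), (-38, 252), (-36, 251), (-34, 250), (-32, 238), (-30, 211), (-28, 197), (-26, 183), (-24, 188), (-22, 240), (-20, 250), (-18, 251), (-16, 251), (-14, 252), (-12, 252), (-10, 252), (-8, 252), (-6, 252), (-4, 252), (-2, 252), (0, 251), (2, 252), (4, 251), (6, 252), (8, 251), (10, 251), (12, 251), (14, 251), (16, 251), (18, 251), (20, 251), (22, 251), (24, 251)]
```

```bash
python3 - <<'E'
from h import *
import pickle
from scipy.optimize import least_squares
m=pickle.load(open("m4.pkl","rb"));a=cv2.imread("pics/w4full.png");mt=ctrl.camera_model("top")
g=cv2.cvtColor(a,cv2.COLOR_BGR2GRAY).astype(np.float32)
t0=ctrl.camera("top");tg=cv2.cvtColor(t0,cv2.COLOR_RGB2GRAY).astype(np.float32)
def edge(g,m,c,angs,rs=np.arange(.041,.052,.0003),z=.043):
    out=[]
    for t in angs:
        uv=proj(m,[np.r_[c+r*np.array([np.cos(t),np.sin(t)]),z] for r in rs]).astype(np.float32)
        v=cv2.remap(g,uv[:,:1],uv[:,1:],cv2.INTER_CUBIC).ravel();d=np.diff(v);i=d.argmin()
        if d[i]<-8: out.append(c+rs[i]*np.array([np.cos(t),np.sin(t)]))
    return np.array(out)
c=np.array([.5605,.010])
for name,G,M,angs in(("wrist -y",g,m,np.radians(np.arange(-160,-10,8))),("top",tg,mt,np.radians(np.arange(-100,100,8))),("top all",tg,mt,np.radians(np.arange(0,360,8)))):
    cc=c.copy()
    for _ in range(4):
        w=edge(G,M,cc,angs);r=least_squares(lambda x:np.hypot(*(w-x[:2]).T)-.046,cc,loss="soft_l1",f_scale=.0005);cc=r.x
    print(name,cc.round(4),len(w),np.round((np.hypot(*(w-cc).T)-.046)*1e3,1))
f=lambda x,y:(130+(x+.5)/4-.5,157+(y+.5)/4-.5)
for C in([.5605,.0075],[.561,.010],[.561,.0119]):
  for p,z in(((327,123),.043),((330,147),.043),((410,160),.031),((410,160),.043)):
    d=atz(m,f(*p),z)[:2]-C;print(C,p,z,np.hypot(*d).round(4),np.degrees(np.arctan2(-d[1],-d[0])).round(1))
E
```

```text
wrist -y [0.5591 0.0067] 19 [ 0.6  0.   0.3  0.  -0.5  0.1  0.1 -0.2  0.5 -0.4 -0.4 -0.1 -0.7  0.5
  0.3  0.3  0.3 -0.6  0.6]
top [0.5623 0.0108] 25 [ 1.2  0.6  0.7  0.4  0.1  1.   0.4 -0.2 -0.2 -0.4  0.2 -0.1 -1.  -0.4
 -0.4 -0.1  0.5  0.8  0.5  1.1 -0.4  2.  -0.1  1.4  1.6]
top all [0.5615 0.011 ] 45 [ 0.5  0.5  0.2  0.8  0.8  1.1  0.5 -0.3  0.3  0.6  1.8  1.5  1.9 -0.5
  0.7  0.7  0.5  2.   2.   1.7  2.  -0.   2.7  2.7 -0.   1.2  0.3  0.9
  0.6 -0.3  0.5  0.8  0.2  1.4  0.7  0.7  1.   0.1  0.3  0.9  0.6  0.9
  0.3  0.8  0.2]
[0.5605, 0.0075] (327, 123) 0.043 0.0495 -20.4
[0.5605, 0.0075] (330, 147) 0.043 0.0427 -22.7
[0.5605, 0.0075] (410, 160) 0.031 0.0457 -49.4
[0.5605, 0.0075] (410, 160) 0.043 0.05 -50.3
[0.561, 0.01] (327, 123) 0.043 0.0491 -17.5
[0.561, 0.01] (330, 147) 0.043 0.0422 -19.3
[0.561, 0.01] (410, 160) 0.031 0.0441 -46.8
[0.561, 0.01] (410, 160) 0.043 0.0484 -47.9
[0.561, 0.0119] (327, 123) 0.043 0.0486 -15.3
[0.561, 0.0119] (330, 147) 0.043 0.0416 -16.8
[0.561, 0.0119] (410, 160) 0.031 0.0428 -45.1
[0.561, 0.0119] (410, 160) 0.043 0.047 -46.4
```

The top and wrist estimates agree at about (0.560, 0.010) once the wrist camera's small sideways bias is allowed for, with pot yaw near -0.64 rad. At that yaw the wide gripper body would pass close to the lid. So I'll set the cover down on free bench and regrip the fin with the tool leaned 0.3 rad towards the front.

```bash
python3 - <<'E'
from h import *
q=down(np.pi+PSI);c=np.array([.555,.25])
s=plan([(np.r_[c,.10],q,-1,4),(np.r_[c,.0325],q,-1,4)]);print()
q2=down(np.pi+PSI,-.3)
s=plan([(tcp(np.r_[c,.044],q2),q2,-.3,3)],start=s)
print(s[0])
E
```

```text
[[-.002,.026,.032,-.0,-.001,.0,-1],[-.003,.025,.032,-.001,-.0,.0,-1],[-.002,.026,.032,.0,-.001,.001,-1],[-.002,.025,.032,-.0,-.001,-.0,-1],[-.0,.0,.017,-.0,.0,-.0,-1]]
[[-.0,.0,.017,-.0,.0,-.0,-1],[-.0,.0,.017,-.0,.0,-.0,-1],[-.0,.0,.017,-.0,.0,-.0,-1]]

[[-.002,.0,.002,-.0,-.1,-.0,-.3],[-.002,.0,.002,-.0,-.1,-.0,-.3],[-.001,.0,.003,-.0,-.1,-.0,-.3]]
[0.56026554 0.24907607 0.02563828]
```

jog_arm([
  [-0.002,0.026,0.032,0,-0.001,0,-1],
  [-0.003,0.025,0.032,0,0,0,-1],
  [-0.002,0.026,0.032,0,-0.001,0,-1],
  [-0.002,0.025,0.032,0,-0.001,0,-1],
  [0,0,0.017,0,0,0,-1],
])

```text
time_s: 11.35
ee_pos: [0.5533, 0.2525, 0.0795]
eef_rot: [-3.139, -0.003, 2.987]
force: [1.0, -1.2, -1.6]
grip_width: 0.0137
grip_force: 34.9
```

jog_arm([
  [0,0,0.017,0,0,0,-1],
  [0,0,0.017,0,0,0,-1],
  [0,0,0.017,0,0,0,-1],
  [0,0,0,0,0,0,-1],
  [0,0,0,0,0,0,-1],
])

```text
time_s: 11.85
ee_pos: [0.5542, 0.2501, 0.0317]
eef_rot: [-3.14, -0.0, 2.985]
force: [0.2, 0.2, -1.7]
grip_width: 0.0138
grip_force: 35.0
```

jog_arm([
  [0,0,0.002,0,0,0,-1],
  [0,0,0.002,0,0,0,-1],
  [0,0,0,0,0,0,-1],
])

```text
time_s: 12.15
ee_pos: [0.5548, 0.2497, 0.0293]
eef_rot: [-3.141, 0.001, 2.984]
force: [-3.4, 0.1, 4.1]
grip_width: 0.0135
grip_force: 35.0
```

jog_arm([
  [0,0,0,0,0,0,-0.3],
  [0,0,0,0,0,0,-0.3],
  [-0.002,0,0,0,-0.1,0,-0.3],
  [-0.002,0,0.001,0,-0.1,0,-0.3],
  [-0.001,0,0.002,0,-0.1,0,-0.3],
])

```text
time_s: 12.65
ee_pos: [0.5606, 0.2487, 0.0267]
eef_rot: [3.141, 0.306, 2.984]
force: [0.3, 0.2, 0.3]
grip_width: 0.033
grip_force: 0.0
```

jog_arm([
  [0,0,0,0,0,0,-0.3],
  [0,0,0,0,0,0,-1],
  [0,0,0,0,0,0,-1],
  [0,0,0,0,0,0,-1],
  [0,0,0,0,0,0,-1],
])

```text
time_s: 13.15
ee_pos: [0.5609, 0.2483, 0.0265]
eef_rot: [-3.141, 0.301, 2.983]
force: [1.3, 0.4, 0.7]
grip_width: 0.0138
grip_force: 35.0
```

```bash
python3 - <<'E'
from h import *
m=ctrl.camera_model("wrist");o=ctrl.get_obs();a=ctrl.camera("wrist")
p=np.array(o["ee_pos"]);r=R.from_euler("xyz",o["eef_rot"]);G=p-r.apply([0,0,.0188]);x=r.apply([1,0,0]);print(p,G,np.arctan2(x[1],x[0]),x[2],o["grip_width"],o["grip_force"],o["force"])
yaw=np.arctan2(-x[1],-x[0])
b=a[...,::-1].copy()
for c in [(.5548,.2497)]:
    P=[R.from_euler("z",yaw).apply([x,y,0])+[*c,.018] for x,y in [(-.06,.007),(-.06,-.007)]+[(.047*np.cos(t),.047*np.sin(t)) for t in np.linspace(1.6,4.7,40)]]
    for u in proj(m,P): cv2.circle(b,tuple(int(x) for x in u.round()),0,(0,0,255),-1)
cv2.imwrite("pics/w5.png",cv2.resize(b[20:320,160:480],None,fx=2,fy=2,interpolation=cv2.INTER_NEAREST))
E
```

```text
[0.56085658 0.24832403 0.0264648 ] [0.55534969 0.2492119  0.04441823] 2.9830541706311022 -0.29670252510581135 0.01378372187661011 35.00021517276764 [1.33623429 0.40821352 0.66039737]
```

View pics/w5.png

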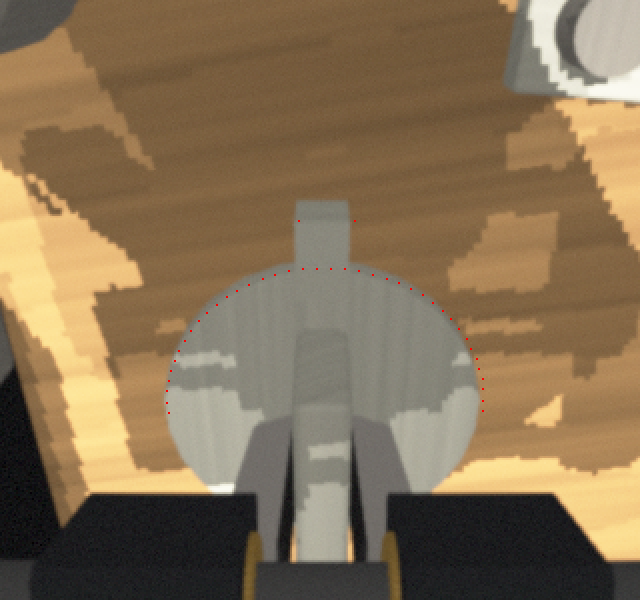

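The cover sits where expected under the leaned grip, with the ear's top edge at (325,219) on the overlay. I'll carry it above the pot.

```bash
python3 - <<'E'
from h import *
q=down(np.pi+PSI,-.3);q2=down(np.pi-.64,-.3);c=np.array([.5554,.2492]);t=np.array([.5605,.0100])
s=plan([(tcp(np.r_[c,.165],q),q,-1,3),(tcp(np.r_[t,.165],q2),q2,-1,6),(tcp(np.r_[t,.165],q2),q2,-1,1)]);print()
s=plan([(tcp(np.r_[t,.096],q2),q2,-1,4)],start=s)
E
```

```text
[[-.012,-.0,-.038,-.0,.0,.0,-1],[-.012,-.0,-.039,-.0,.001,.0,-1],[-.012,-.0,-.038,-.0,.0,.0,-1],[-.007,-.04,.002,.024,.0,.077,-1],[-.009,-.039,.003,.023,.0,.076,-1]]
[[-.013,-.038,.004,.024,.0,.077,-1],[-.015,-.037,.005,.024,.0,.077,-1],[-.019,-.035,.005,.023,.0,.076,-1],[-.021,-.034,.007,.024,.001,.077,-1],[.0,.0,-.0,.0,-.001,.0,-1]]

[[.005,.0,.016,.0,.0,.0,-1],[.005,.0,.017,.0,.0,.0,-1],[.006,.0,.016,.0,.0,.0,-1],[.005,.0,.017,.0,.0,.0,-1]]
```

jog_arm([
  [-0.012,0,-0.038,0,0,0,-1],
  [-0.012,0,-0.039,0,0.001,0,-1],
  [-0.012,0,-0.038,0,0,0,-1],
  [-0.007,-0.04,0.002,0.024,0,0.077,-1],
  [-0.009,-0.039,0.003,0.023,0,0.076,-1],
])

```text
time_s: 13.7
ee_pos: [0.5614, 0.1672, 0.1477]
eef_rot: [3.141, 0.301, 2.822]
force: [0.9, -0.2, -2.5]
grip_width: 0.0137
grip_force: 35.0
```

jog_arm([
  [-0.013,-0.038,0.004,0.024,0,0.077,-1],
  [-0.015,-0.037,0.005,0.024,0,0.077,-1],
  [-0.019,-0.035,0.005,0.023,0,0.076,-1],
  [-0.021,-0.034,0.007,0.024,0.001,0.077,-1],
  [0,0,0,0,-0.001,0,-1],
])

```text
time_s: 14.2
ee_pos: [0.5644, 0.0028, 0.1465]
eef_rot: [-3.14, 0.3, 2.496]
force: [-0.3, 0.5, -1.2]
grip_width: 0.0137
grip_force: 35.0
```

```bash
python3 - <<'E'
from h import *
o=ctrl.get_obs();r=R.from_euler("xyz",o["eef_rot"]);print((np.array(o["ee_pos"])-r.apply([0,0,.0188])),r.apply([1,0,0]),o["force"],o["time_s"])
q2=down(np.pi-.64,-.3);t=np.array([.5605,.0100])
s=plan([(tcp(np.r_[t,.098],q2),q2,-1,4)]);print()
s=plan([(tcp(np.r_[t,.078],q2),q2,-1,5)],start=s)
E
```

```text
[0.55993939 0.00620633 0.16450661] [-0.7632847   0.57472373 -0.29510862] [-0.33714314  0.50315423 -1.21715178] 14.2
[[.005,.001,.016,-.001,-.0,-.001,-1],[.006,.001,.015,-.001,-.0,-.002,-1],[.005,.001,.016,-.0,-.0,-.001,-1],[.005,.0,.016,-.001,-.0,-.001,-1]]

[[.001,.0,.004,-.0,-.0,-.0,-1],[.002,.0,.004,-.0,-.0,-.0,-1],[.001,.0,.003,-.0,-.0,-.0,-1],[.001,.0,.004,-.0,-.0,-.0,-1],[.001,.0,.004,-.0,-.0,-.0,-1]]
```

jog_arm([
  [0.005,0.001,0.016,0,0,-0.001,-1],
  [0.006,0.001,0.015,0,0,-0.001,-1],
  [0.005,0.001,0.016,0,0,-0.001,-1],
  [0.005,0,0.016,0,0,-0.001,-1],
  [0,0,0,0,0,0,-1],
])

```text
time_s: 14.7
ee_pos: [0.5639, 0.0101, 0.0782]
eef_rot: [-3.137, 0.297, 2.508]
force: [-0.4, 0.0, -2.1]
grip_width: 0.0138
grip_force: 35.0
```

```bash
python3 - <<'E'
from h import *
o=ctrl.get_obs();r=R.from_euler("xyz",o["eef_rot"]);x=r.apply([1,0,0]);print((np.array(o["ee_pos"])-r.apply([0,0,.0188])),np.arctan2(-x[1],-x[0]),o["force"],o["time_s"])
# numeric check of pot rim visible from here: save for use
m=ctrl.camera_model("wrist");a=ctrl.camera("wrist");cv2.imwrite("pics/w6.png",a[...,::-1])
q2=down(np.pi-.64,-.3);t=np.array([.5605,.0100])
plan([(tcp(np.r_[t,.098],q2),q2,-1,1),(tcp(np.r_[t,.078],q2),q2,-1,5)])
E
```

```text
[0.5595472  0.01343015 0.09613271] -0.633633385642002 [-0.40113446  0.03487524 -2.06115169] 14.7
[[-.002,-.003,.0,-.001,-.002,.006,-1],[.001,.0,.004,-.0,.0,-.0,-1],[.001,.0,.004,-.0,.0,-.0,-1],[.001,.0,.004,-.0,.0,-.0,-1],[.002,.0,.004,-.0,.0,-.0,-1]]
[[.001,.0,.003,-.0,.0,-.0,-1]]
```

jog_arm([
  [-0.002,-0.003,0,0,-0.002,0.006,-1],
  [0,0,0,0,0,0,-1],
  [0.001,0,0.004,0,0,0,-1],
  [0.001,0,0.004,0,0,0,-1],
  [0,0,0,0,0,0,-1],
])

```text
time_s: 15.25
ee_pos: [0.5651, 0.0058, 0.0722]
eef_rot: [-3.141, 0.302, 2.5]
force: [0.0, 0.6, -1.9]
grip_width: 0.0139
grip_force: 35.0
```

```bash
cat > st.py <<'E'
from h import *
o=ctrl.get_obs();r=R.from_euler("xyz",o["eef_rot"]);x=r.apply([1,0,0]);print((np.array(o["ee_pos"])-r.apply([0,0,.0188])).round(4),np.arctan2(-x[1],-x[0]),np.round(o["force"],1),np.round(o["moment"],2),o["time_s"])
E
python3 st.py
```

```text
[0.5606 0.0092 0.0901] -0.6413225457857452 [ 0.   0.6 -1.9] [ 0.15  0.16 -0.05] 15.25
```

jog_arm([
  [0.001,0,0.003,0,0,0,-1],
  [0.001,0,0.003,0,0,0,-1],
  [0,0,0,0,0,0,-1],
])

```text
time_s: 15.55
ee_pos: [0.565, 0.0059, 0.0659]
eef_rot: [-3.141, 0.302, 2.5]
force: [-0.6, -0.2, -1.0]
grip_width: 0.0135
grip_force: 35.0
```

```bash
python3 st.py
```

```text
[0.5605 0.0092 0.0838] -0.6413326219926391 [-0.6 -0.2 -1. ] [ 0.1   0.21 -0.01] 15.55
```

jog_arm([
  [0.001,0,0.003,0,0,0,-1],
  [0.001,0,0.002,0,0,0,-1],
  [0,0,0,0,0,0,-1],
])

```text
time_s: 15.85
ee_pos: [0.5648, 0.0061, 0.0607]
eef_rot: [-3.141, 0.302, 2.5]
force: [-1.3, -0.2, -2.2]
grip_width: 0.0139
grip_force: 35.0
```

```bash
python3 st.py
```

```text
[0.5603 0.0095 0.0787] -0.6414014617294829 [-1.3 -0.2 -2.2] [ 0.01  0.34 -0.03] 15.85
```

jog_arm([
  [0.001,0,0.001,0,0,0,-1],
  [0,0,0.001,0,0,0,-1],
  [0,0,0,0,0,0,-1],
])

```text
time_s: 16.15
ee_pos: [0.5646, 0.0064, 0.0594]
eef_rot: [3.141, 0.302, 2.5]
force: [-4.9, -0.7, 7.0]
grip_width: 0.0136
grip_force: 35.0
```

```bash
python3 st.py
```

```text
[0.5601 0.0098 0.0774] -0.6415800780153988 [-4.9 -0.7  7. ] [-0.    1.04 -0.12] 16.15
```

Contact came at exactly the fully-home height, so I'll release and retreat.

jog_arm([
  [0,0,0,0,0,0,-0.3],
  [0,0,0,0,0,0,-0.3],
  [0,0,0,0,0,0,-0.3],
  [0,0,-0.01,0,0,0,-0.3],
  [0,0,-0.02,0,0,0,-0.3],
])

```text
time_s: 16.65
ee_pos: [0.5568, 0.0117, 0.0872]
eef_rot: [-3.14, 0.301, 2.5]
force: [-0.3, -0.3, 0.7]
grip_width: 0.0329
grip_force: 0.0
```

jog_arm([
  [0,0,-0.03,0,0,0,-0.3],
  [0.03,0,-0.03,0,0,0,-0.3],
  [0.045,0,-0.03,0,0,0,-0.3],
  [0.045,0,-0.02,0,0,0,-0.3],
  [0.045,0,0,0,0,0,-0.3],
])

```text
time_s: 17.15
ee_pos: [0.4075, 0.1244, 0.1448]
eef_rot: [3.137, 0.305, 2.498]
force: [0.8, 1.2, -1.2]
grip_width: 0.033
grip_force: 0.0
```

```bash
python3 st.py; python3 - <<'E'
from h import *
# numeric check from the top view: disc edge at z=.051 (cover top), ear tip direction
M=ctrl.camera_model("top");im=ctrl.camera("top");cv2.imwrite("pics/top9.png",im[...,::-1]);g=cv2.cvtColor(im,cv2.COLOR_RGB2GRAY).astype(np.float32)
from scipy.optimize import least_squares
c=np.array([.5605,.010]);rs=np.arange(.040,.055,.0003)
for _ in range(4):
    w=[]
    for t in np.radians(np.arange(0,360,6)):
        e=np.array([np.cos(t),np.sin(t)]);uv=proj(M,[np.r_[c+q*e,.051] for q in rs]).astype(np.float32)
        d=np.diff(cv2.remap(g,uv[:,:1],uv[:,1:],cv2.INTER_CUBIC).ravel());i=d.argmin()
        if d[i]<-4:w.append(c+rs[i]*e)
    w=np.array(w);c=least_squares(lambda x:np.hypot(*(w-x).T)-.047,c,loss="soft_l1",f_scale=.0005).x
print("disc",c.round(4),len(w))
A=np.arange(0,360,6);uv=proj(M,[np.r_[c-.055*np.array([np.cos(np.radians(t)),np.sin(np.radians(t))]),.051] for t in A]).astype(np.float32)
v=cv2.remap(g,uv[:,:1],uv[:,1:],cv2.INTER_LINEAR).ravel().astype(int);print([(int(a if a<180 else a-360),int(b)) for a,b in zip(A,v) if b>40])
E
```

```text
[0.4029 0.1278 0.1627] -0.643138363896464 [ 0.8  1.2 -1.2] [0.12 0.15 0.03] 17.15
disc [0.5618 0.0119] 58
[(-42, 223), (-36, 245), (-30, 176)]
```

```bash
python3 - <<'E'
from h import *
a=cv2.imread("pics/top2c.png");b=cv2.resize(cv2.imread("pics/top9.png")[130:230,260:380],None,fx=4,fy=4,interpolation=cv2.INTER_CUBIC)
for n,s in dict(lid=np.s_[40:120,120:410],knob=np.s_[180:230,370:440]).items(): print(n,np.abs(a[s].astype(int)-b[s]).mean())
print(ctrl.hand_in())
E
```

```text
lid 4.938362068965517
knob 7.406952380952381
the job is handed in; nothing more can be done
None
```

I handed the job in at about 17 s of the 61 s limit. The lid stands on its stay, pushed to the stop, and the cover is on the pot at the fully-home height, within about 1 mm of centre, with its ear along the notch. I didn't touch the bystanders, and the judge's result was not reported.

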